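Put the last bundle away in the stock chest

TASK

Raise the lid of the stock chest, take it past its balance point and let it back gently, without dropping it or forcing it, until it leans on the rubber stops of its lid rest and stays open by itself. Then take the finished bundle of leaf packets that stands alone on the table to the right of the chest and lower it gently into the empty well of the chest, upright and fully down on the card that lies there. Leave the other things where they are.

Things in the scene. Friction and masses are not known exactly. Their poses are not given: they have to be found in the camera images.
- chest: dark teak stock chest, fixed, 150 mm deep (x), 320 wide (y), 100 high, walls and floor 10 mm. Origin: centre of its underside; x to its back (hinge side), y to its left, z up. In it lies a 25 mm thick insert (top 35 mm above origin) with three square wells 54 mm wide, 2 mm chamfers, open down to the chest floor (z 10 mm), centred at x 0 and y -100, 0, +100 mm
- lid (a joint): lid angle: 0 shut (as at the start), grows as it opens. Below about 1.47 rad the lid falls shut, above it falls back onto the lid rest; it stays nowhere between. Lid: teak board, 158 mm from hinge to front edge, 326 wide, 12 thick, 0.4 to 0.65 kg, easy hinge along the chest's y
- lid_hinge (a point): middle of the lid's hinge axis, on the far upper edge of the chest: 75 mm behind (+x) and 100 mm above the chest's origin; axes as the chest
- lid_pull (a point): middle of the brass pull on the lid near its front edge: round bar 12 mm thick, 110 long, parallel to the hinge, a leg at each end, its axis 45 mm off the lid's top face. Lid shut: 143 mm before (-x) and 57 mm above the hinge axis; it turns about that axis with the lid, whose edge is 15 mm beyond it. Axes turn with the lid: y along the bar
- lid_rest (a point): lid rest: two level screws with rubber tips on slanting brackets at the chest's back, 110 mm to each side of this point, 80 mm above the hinge axis. Bracket tops 195 mm high; screws end up to 222 mm behind chest origin. Their setting varies by 34 mm, unreported: the lid meets the tips anywhere from 1.66 to 2.02 rad. Pressed at the pull they give about 0.26 mm per N, and are solid after 7 mm
- bundle: the finished bundle to put away: square upright block of yellow leaf packets between two card boards with a white paper band over it, 50 x 50 mm and 75 mm high, 0.15 to 0.31 kg, standing alone on the table to the right of the chest. Origin: centre of its underside, z up
- card: loose square of brown card, 51 x 51 x 4 mm, lying on the chest floor in the empty well (which of the three wells is empty varies). Origin: centre of its underside. The seated bundle stands on it, its underside 14 mm above the chest's origin
- bundle_a: one of two bundles, just like the finished one, that stand already in the other wells on the chest floor. Origin: centre of its underside. To be left alone
- bundle_b: the other bundle in the chest. Origin: centre of its underside. To be left alone
- stapler: desk stapler 135 x 36 mm, 53 mm high, on the table in front of the chest. Origin: centre of its underside. To be left alone
- bowl: white china bowl, 110 mm across, 45 mm high, to the left of the chest. Origin: centre of its underside. To be left alone
- loose_packets: low stack of packets without a band, 60 x 60 mm, 32 mm high, beyond the finished bundle. Origin: centre of its underside. To be left alone
- paste_jar: clear jar with a white cap, 60 mm across, 75 mm high, to the left of the chest. Origin: centre of its underside. To be left alone
- bone_folder: flat wooden folding stick, about 180 x 24 mm, 6 mm thick, near the robot's left. Origin: centre of its underside. To be left alone

How it is judged:
By the outcome, as a careful person would: the job done as asked, in the order asked, and still so for the second after the job is handed in, with the robot touching nothing.
It also fails if it takes over 72 s, if anything falls off the work surface, if the arm or the gripper's body presses on something with over 40 N, if the wrist force passes 120 N, or if a joint passes its speed limit or range.

ROBOT

A 6-joint arm with a two-finger parallel gripper is mounted at the origin on the work surface. World frame = base frame: x ahead of the robot, y to its left, z up, the work surface at z = 0. Lengths are in mm, angles in rad, forces in N, time in s.
With the tool pointing down it reaches from about 350 to 875 mm from the base axis. Payload 4.2 kg.
Tool frame: the origin (TCP) lies midway between the tips of the shut fingers; the grasp point (between the pads) lies 19 mm behind it; z points along the fingers, y is the line along which they close (so a half turn about z gives the same grasp; the last joint's range is limited). The gripper opens to 85 mm and grips with 20 to 120 N. Pads are 22 mm wide; open, the fingers measure 114 mm over their backs; the gripper's body (76 mm by 85 mm) begins 54 mm behind the grasp point. The pads swing forward as they close: fully open they stand 13 mm farther back than shut.
Start: joints at [1.606, 0.385, 0.008, 0, -1.194, -0.259], TCP at [138.679, 609.399, 231.312] pointing down, gripper open.
Joint ranges: [-3.14, 3.14], [-1.21, 2.06], [-1.07, 1.41], [-3.16, 2.05], [-2.99, -0.16], [-3.1, 3.1]. Speed limits (rad/s): [2.79, 2.79, 3.14, 3.14, 3.14, 3.14].

INTERFACE

Orientations are given as a unit quaternion [x, y, z, w].
In Python, from bench import sensors, get_image, camera_params, job_done gives the robot as it stands.
- The arm moves only by the tool servo_tool, never from a script. Its argument "motion" is a list of rows, each an object with "travel": the shift along the tool's x, y, z as a fraction of full scale, a list of three; "rot": the turn, a rotation vector about the tool's x, y, z as a fraction of full scale, a list of three; "hand": the opening, from 0 (shut) to 1 (fully open). In form: [{"travel": [x, y, z], "rot": [wx, wy, wz], "hand": hand}, ...]. A call has 1 to 10 rows; each row shifts and turns the commanded pose from where the row before left it, along the tool's axes as they then stand; what a row does not reach is not made up. Full scale, the value 1, is 25 cm for a shift and 360 degrees for a turn. A row lasts 1/12 s, in which the tool goes at most 41.7 mm and 7.16 degrees, less where a joint would pass 70% of its speed; a pose out of reach is approached as far as the arm can. A call with a number of a shift or a turn outside -1 to 1 is refused whole. A call with a gripper value outside its range is refused whole. The fingers move at their own pace and stop on an object; the grip force is fixed at half the most. Time passes only in rows, so rows that do not move let the fingers close. It gives the time, the measured TCP pose, the force, the opening and the grip force at its end, in the units of the state.
- sensors.read_state(): the state, without advancing time (a new reading comes with each control period).
- get_image(name): name is "scene" or "top" or "wrist"; returns (picture, depth): 480x640x3 uint8, red, green, blue; 480x640 float32, mm along the optical axis (not along the pixel's ray), 0 where there is no reading.
- camera_params(name): a dict with "camera_matrix" (3x3 intrinsics, pixels), "R" (3x3) and "t" (3): a world point X has camera coordinates R X + t; the wrist camera has in their place "mount" (4x4, takes a point from camera to tool coordinates, whose origin is the TCP and whose axes are the flange's). Camera axes: x right, y down, z forward; pixel columns grow to the right and rows downward; lengths in mm; the calibration is good to about 2 mm. A picture is of the moment at which its call begins: read the wrist's pose just before it. camera_params takes no time and is no camera call.
- job_done(): hands the job in; it is judged then, once.
The state is a dict: "clock": time; "joints": joint angles; "joint_vel": joint speeds; "joint_efforts": joint torques, N m; "position": TCP position; "ee_rot": TCP orientation; "contact_force": force on the tool from outside, world axes, zero at the start; "wrist_torque": the same for the moment, N m; "gripper_width": finger opening in mm; "grasp_force": force on a finger pad.
Only numpy, scipy, OpenCV 4.12 (cv2) and the standard library are available. Lean on these libraries where they do the work, as an engineer would, in place of code of your own. Each camera call takes 0.05 s, during which the arm holds its last target. There are 200 camera calls.

## Working session

There is one attempt and no reset: what is moved stays moved. The work goes in short steps, Python scripts to look and compute and a tool call to move; the robot and the scene stay as the last step left them, time stands still between calls to the robot, and variables do not carry over. Pictures are saved under pics/ and viewed, at most 10 in all, crops included, and the job is handed in when it is done.

Besides the shell and the picture viewer there is one more tool, called as name(argument=value, ...) on one line, values as JSON. servo_tool: Moves the arm, as the interface text tells. Its arguments: {"type":"object","properties":{"motion":{"type":"array"}},"required":["motion"]}

```bash
mkdir -p pics; ls; cat > h.py <<'E'
import numpy as np,cv2
from bench import sensors,get_image,camera_params
from scipy.spatial.transform import Rotation as Ro
def snap(n,f):
    im,d=get_image(n); cv2.imwrite(f'pics/{f}.png',im[:,:,::-1]); np.save(f'pics/{f}.npy',d); return im,d
def cam(n,st=None):
    p=camera_params(n);K=np.array(p['camera_matrix'])
    if n!='wrist':
        R=np.array(p['R']);t=np.array(p['t']); return K,R.T,-R.T@t
    M=np.array(p['mount']); Q=Ro.from_quat(st['ee_rot']).as_matrix()
    return K,Q@M[:3,:3],Q@M[:3,3]+np.array(st['position'])
def pt(c,u,v,d):
    K,A,o=c; return A@(np.linalg.inv(K)@[u,v,1]*d)+o
def onz(c,u,v,z):
    K,A,o=c; r=A@(np.linalg.inv(K)@[u,v,1]); return o+r*(z-o[2])/r[2]
E
python3 - <<'E'
from h import *
st=sensors.read_state();print(st)
snap('scene','s0');snap('top','t0')
for n in('scene','top'):print(cam(n))
E
```

```text
pics
{'clock': 0.0, 'joints': array([ 1.60560822e+00,  3.85540213e-01,  6.64198729e-03, -5.11625495e-04,
       -1.19398261e+00, -2.58551864e-01]), 'joint_vel': array([ 0.00065461, -0.0016194 , -0.00119184, -0.00010995, -0.00029535,
        0.00164312]), 'joint_efforts': array([ 7.85165366e-05, -3.92294025e+01,  1.88396090e+01,  4.18579504e+00,
       -4.68778278e-03, -4.26461746e-07]), 'position': array([138.55103278, 608.85938949, 230.23588974]), 'ee_rot': array([ 9.93737968e-01, -1.11730515e-01, -8.28816298e-05,  1.06581362e-03]), 'contact_force': array([-1.05076843,  0.86265232,  0.23902075]), 'wrist_torque': array([-0.04993615,  0.00180783, -0.03674801]), 'grasp_force': 0.0, 'gripper_width': 85.0847171473991}
(array([[561.63477612,   0.        , 323.25056099],
       [  0.        , 561.63477612, 238.60994669],
       [  0.        ,   0.        ,   1.        ]]), array([[ 0.25203321,  0.61128785, -0.75020426],
       [ 0.96763551, -0.1490325 ,  0.2036439 ],
       [ 0.01268023, -0.77724931, -0.62906496]]), array([1614.47985695, -278.34594842, 1034.99151883]))
(array([[477.90664568,   0.        , 323.48015489],
       [  0.        , 477.90664568, 250.35982724],
       [  0.        ,   0.        ,   1.        ]]), array([[ 0.01724695, -0.99014183,  0.1390025 ],
       [-0.99980929, -0.01835252, -0.00667564],
       [ 0.00916087, -0.13886086, -0.99026953]]), array([ 370.3598079 ,   45.08950418, 1174.77015483]))
```

View pics/t0.png

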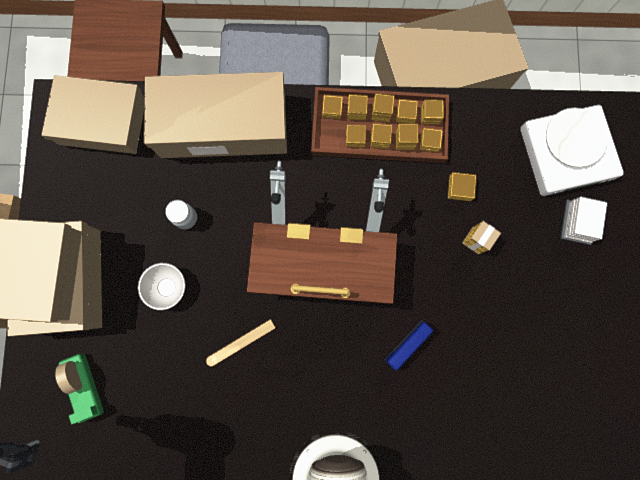

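View pics/s0.png

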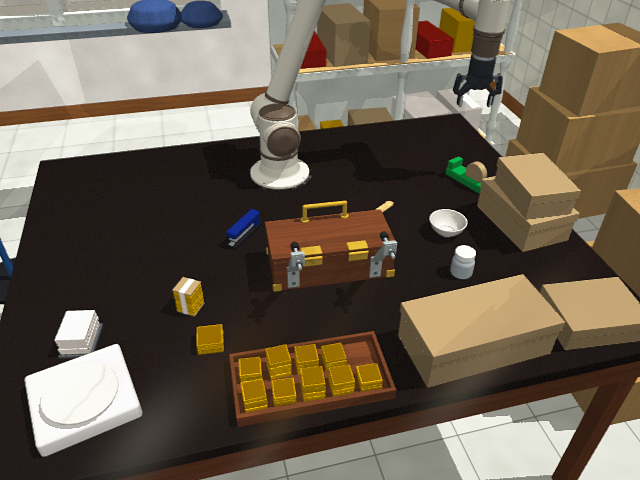

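The top view shows the shut chest with lid corners near (255,224), (398,234), (394,302) and (248,292). The pull runs from (295,289) to (347,293), the bundle is at (482,237), the loose packets at (462,187) and the stapler at (410,345). I'll fit these from the depth image.

```bash
cat >> h.py <<'E'
def cloud(c,d):
    K,A,o=c; v,u=np.mgrid[:d.shape[0],:d.shape[1]]
    P=np.stack([(u-K[0,2])/K[0,0]*d,(v-K[1,2])/K[1,1]*d,d],-1)@A.T+o
    P[d<=0]=np.nan; return P
def rect(P,m):
    q=P[m][:,:2].astype(np.float32); r=cv2.minAreaRect(q); return r,m.sum(),np.nanmedian(P[m][:,2])
E
python3 - <<'E'
from h import *
c=cam('top');d=np.load('pics/t0.npy');P=cloud(c,d);Z=P[...,2]
def box(m,u0,u1,v0,v1):
    k=np.zeros_like(m);k[v0:v1,u0:u1]=m[v0:v1,u0:u1];return k
print('lid',rect(P,box((Z>104)&(Z<121),240,405,215,310)))
for u,v in[(255,224),(398,234),(394,302),(248,292)]:print(onz(c,u,v,112).round(1))
k=box((Z>145)&(Z<175),280,360,275,305);print('bar',rect(P,k))
for u,v in[(295,289),(347,293)]:print(onz(c,u,v,157).round(1))
print('bundle',rect(P,box((Z>68)&(Z<85),455,510,210,260)))
print('table',np.nanmedian(Z[300:330,300:380]))
for n,u0,u1,v0,v1,lo in[('stap',380,440,315,375,25),('loose',440,480,165,208,22),('rest',265,290,150,228,130),('rest2',362,395,160,235,130)]:
    k=box(Z>lo,u0,u1,v0,v1);print(n,rect(P,k),np.nanmax(Z[k]))
E
python3 - <<'E'
import cv2
a=cv2.imread('pics/t0.png');b=cv2.imread('pics/s0.png')
cv2.imwrite('pics/c1.png',cv2.resize(a[155:315,240:510],None,fx=2.9,fy=2.9,interpolation=2))
E
```

```text
lid (((510.9693603515625, 38.98881530761719), (326.4523010253906, 194.558837890625), 86.51395416259766), np.int64(10004), np.float64(113.03903032728431))
[576.8 193.7 112. ]
[ 560.  -129.8  112. ]
[ 406.9 -120.3  112. ]
[423.3 203.5 112. ]
bar (((428.8988952636719, 44.19166564941406), (119.77180480957031, 11.997563362121582), 86.32276916503906), np.int64(322), np.float64(162.6936941162885))
[429.2  97.3 157. ]
[422.7 -13.3 157. ]
bundle (((567.2568969726562, -341.05999755859375), (50.154541015625, 51.94520568847656), 56.44475555419922), np.int64(473), np.float64(76.01621750493382))
table 1.0376845498199145
stap (((309.35211181640625, -166.4112548828125), (32.46024703979492, 128.76806640625), 46.71980667114258), np.int64(820), np.float64(53.235869242209105)) 59.92841755524955
loose (((699.6061401367188, -303.9132995605469), (60.29396438598633, 60.14337921142578), 85.06065368652344), np.int64(595), np.float64(32.73185015875947)) 39.11643167529883
rest (((654.0536499023438, 140.13453674316406), (30.07847785949707, 94.32801055908203), 86.69132995605469), np.int64(520), np.float64(185.22592911334158)) 204.1766600005626
rest2 (((640.8160400390625, -79.06563568115234), (30.159244537353516, 93.5002212524414), 86.728271484375), np.int64(519), np.float64(185.23912220367936)) 204.57310245334372
```

View pics/c1.png

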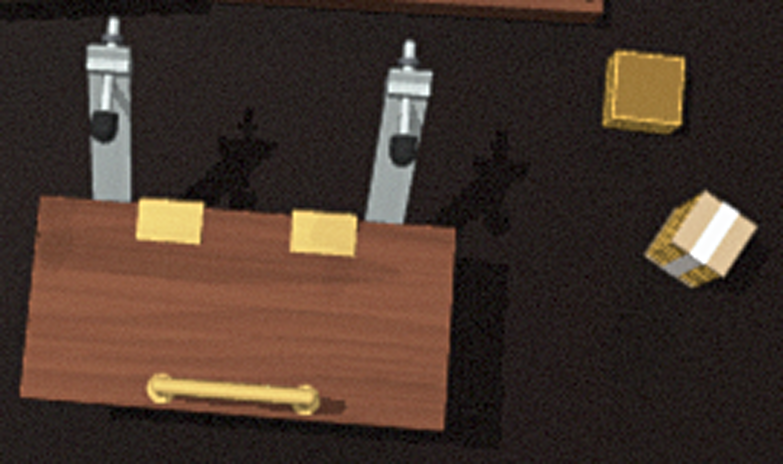

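The chest is yawed about -3.6°. The bar centre is at about (428, 43, 157) and the hinge at about (571, 33, 100). The bundle is at about (567, -341), yaw 56°. The black rubber tips are at crop (104,127) and (403,150). I'll turn the tool so it closes across the bar, then go above it.

servo_tool(motion=[{"travel":[0,0,0],"rot":[0,0,0.0187],"hand":1},{"travel":[0,0,0],"rot":[0,0,0.0187],"hand":1},{"travel":[0,0,0],"rot":[0,0,0.0187],"hand":1},{"travel":[0,0,0],"rot":[0,0,0.0187],"hand":1},{"travel":[0,0,0],"rot":[0,0,0.0187],"hand":1},{"travel":[0,0,0],"rot":[0,0,0.0187],"hand":1},{"travel":[0,0,0],"rot":[0,0,0.0187],"hand":1},{"travel":[0,0,0],"rot":[0,0,0.0187],"hand":1},{"travel":[0,0,0],"rot":[0,0,0.0187],"hand":1},{"travel":[0,0,0],"rot":[0,0,0.0187],"hand":1}])

```text
clock: 0.93
position: [138.6, 609.1, 230.7]
ee_rot: [0.763, -0.646, 0.0, 0.001]
contact_force: [0.2, 0.1, -0.4]
gripper_width: 85.5
grasp_force: 0.0
```

servo_tool(motion=[{"travel":[0,0,0],"rot":[0,0,0.0187],"hand":1},{"travel":[0,0,0],"rot":[0,0,0.0187],"hand":1},{"travel":[0.1366,-0.0813,0],"rot":[0,0,0],"hand":1},{"travel":[0.1366,-0.0813,0],"rot":[0,0,0],"hand":1},{"travel":[0.1366,-0.0813,0],"rot":[0,0,0],"hand":1},{"travel":[0.1366,-0.0813,0],"rot":[0,0,0],"hand":1},{"travel":[0.1366,-0.0813,0],"rot":[0,0,0],"hand":1},{"travel":[0.1366,-0.0813,0],"rot":[0,0,0],"hand":1},{"travel":[0.1366,-0.0813,0],"rot":[0,0,0],"hand":1},{"travel":[0.1366,-0.0813,0],"rot":[0,0,0],"hand":1}])

```text
clock: 1.77
position: [284.0, 324.4, 231.1]
ee_rot: [-0.685, 0.729, -0.0, -0.0]
contact_force: [0.7, 0.3, -0.3]
gripper_width: 85.4
grasp_force: 0.0
```

servo_tool(motion=[{"travel":[0.1366,-0.0813,0],"rot":[0,0,0],"hand":1},{"travel":[0.1366,-0.0813,0],"rot":[0,0,0],"hand":1},{"travel":[0.1366,-0.0813,0],"rot":[0,0,0],"hand":1},{"travel":[0.1366,-0.0813,0],"rot":[0,0,0],"hand":1},{"travel":[0.1366,-0.0813,0],"rot":[0,0,0],"hand":1},{"travel":[0.1366,-0.0813,0],"rot":[0,0,0],"hand":1},{"travel":[0.1366,-0.0813,0],"rot":[0,0,0],"hand":1},{"travel":[0.1366,-0.0813,0],"rot":[0,0,0],"hand":1},{"travel":[0,0,0],"rot":[0,0,0],"hand":1},{"travel":[0,0,0],"rot":[0,0,0],"hand":1}])

```text
clock: 2.6
position: [429.0, 41.5, 230.7]
ee_rot: [-0.682, 0.731, 0.0, -0.001]
contact_force: [0.2, -0.4, 0.6]
gripper_width: 85.4
grasp_force: 0.0
```

```bash
python3 - <<'E'
from h import *
st=sensors.read_state();print(st['clock'],st['position'],Ro.from_quat(st['ee_rot']).as_matrix().round(4),st['joints'],st['contact_force'])
snap('wrist','w1')
c=cam('wrist',st);print(c[2])
P=cloud(c,np.load('pics/w1.npy'));Z=P[...,2]
k=(Z>150)&(Z<172)&(abs(P[...,0]-428)<40)&(abs(P[...,1]-43)<90);print('bar',k.sum() and rect(P,k))
ct=cam('top')
for q in[(104,127),(403,150),(104,143),(403,166)]:print(onz(ct,240+q[0]/2.9,155+q[1]/2.9,180).round(1))
E
```

```text
2.6 [428.99008178  41.5131728  230.71303107] [[-6.850e-02 -9.977e-01 -1.400e-03]
 [-9.977e-01  6.850e-02 -4.000e-04]
 [ 5.000e-04  1.300e-03 -1.000e+00]] [ 4.76090276e-01  4.86100095e-02 -4.35657349e-01 -3.30548450e-04
 -1.08792241e+00 -5.44455162e-01] [ 0.19528002 -0.37273975  0.63779611]
[423.8982145  -36.43955084 373.91436763]
bar (((430.75201416015625, 44.12919616699219), (121.10204315185547, 11.708769798278809), 86.40787506103516), np.int64(3167), np.float64(162.52782999584957))
[619.1 141.8 180. ]
[606.1 -78.3 180. ]
[607.1 141.4 180. ]
[594.1 -78.3 180. ]
```

View pics/w1.png

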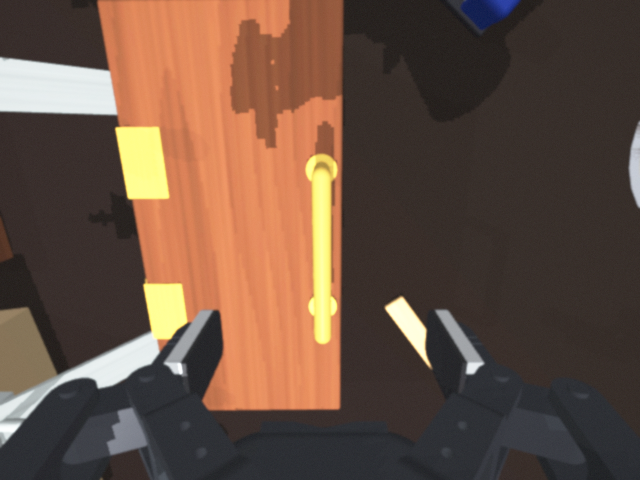

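The wrist view shows the bar from (321,170) to (322,340), between the open fingers, with its centre at about (430, 44). I'll go down and grip it.

servo_tool(motion=[{"travel":[0,0,0.09],"rot":[0,0,0],"hand":1},{"travel":[0,0,0.09],"rot":[0,0,0],"hand":1},{"travel":[0,0,0.09],"rot":[0,0,0],"hand":1},{"travel":[0.0,0,0.09],"rot":[0,0,0],"hand":1},{"travel":[0,-0.004,0],"rot":[0,0,0],"hand":0.5},{"travel":[0,0,0],"rot":[0,0,0],"hand":0.25},{"travel":[0,0,0],"rot":[0,0,0],"hand":0.1},{"travel":[0,0,0],"rot":[0,0,0],"hand":0},{"travel":[0,0,0],"rot":[0,0,0],"hand":0},{"travel":[0,0,0],"rot":[0,0,0],"hand":0}])

```text
clock: 3.48
position: [430.4, 43.9, 142.3]
ee_rot: [-0.685, 0.729, -0.0, 0.001]
contact_force: [-0.2, 0.7, 1.1]
gripper_width: 12.6
grasp_force: 0.0
```

servo_tool(motion=[{"travel":[0,0,0],"rot":[0,0,0],"hand":0},{"travel":[0,0,0],"rot":[0,0,0],"hand":0},{"travel":[0,0,0],"rot":[0,0,0],"hand":0},{"travel":[0,0,0],"rot":[0,0,0],"hand":0}])

```text
clock: 3.82
position: [430.5, 43.9, 142.4]
ee_rot: [-0.685, 0.729, -0.0, 0.001]
contact_force: [-2.1, 1.8, 5.8]
gripper_width: 9.7
grasp_force: 58.7
```

```bash
python3 - <<'E'
import numpy as np
th=np.r_[0,0.02,0.05,np.arange(0.1,1.36,0.05),np.arange(1.38,2.041,0.02)]
x=-143*np.cos(th)+57*np.sin(th);z=143*np.sin(th)+57*np.cos(th)
for i in range(1,len(th)):print('%.2f y%.4f z%.4f'%(th[i],-(x[i]-x[i-1])/250,-(z[i]-z[i-1])/250),end='; ')
E
```

```text
0.02 y-0.0047 z-0.0114; 0.05 y-0.0074 z-0.0169; 0.10 y-0.0135 z-0.0277; 0.15 y-0.0149 z-0.0270; 0.20 y-0.0162 z-0.0262; 0.25 y-0.0175 z-0.0253; 0.30 y-0.0187 z-0.0244; 0.35 y-0.0199 z-0.0235; 0.40 y-0.0211 z-0.0224; 0.45 y-0.0222 z-0.0214; 0.50 y-0.0232 z-0.0202; 0.55 y-0.0242 z-0.0190; 0.60 y-0.0251 z-0.0178; 0.65 y-0.0260 z-0.0165; 0.70 y-0.0268 z-0.0152; 0.75 y-0.0275 z-0.0138; 0.80 y-0.0282 z-0.0125; 0.85 y-0.0287 z-0.0110; 0.90 y-0.0293 z-0.0096; 0.95 y-0.0297 z-0.0081; 1.00 y-0.0301 z-0.0066; 1.05 y-0.0304 z-0.0051; 1.10 y-0.0306 z-0.0036; 1.15 y-0.0307 z-0.0020; 1.20 y-0.0308 z-0.0005; 1.25 y-0.0308 z0.0010; 1.30 y-0.0307 z0.0026; 1.35 y-0.0305 z0.0041; 1.38 y-0.0182 z0.0032; 1.40 y-0.0121 z0.0024; 1.42 y-0.0120 z0.0027; 1.44 y-0.0120 z0.0029; 1.46 y-0.0119 z0.0031; 1.48 y-0.0118 z0.0034; 1.50 y-0.0118 z0.0036; 1.52 y-0.0117 z0.0039; 1.54 y-0.0116 z0.0041; 1.56 y-0.0115 z0.0043; 1.58 y-0.0114 z0.0046; 1.60 y-0.0114 z0.0048; 1.62 y-0.0113 z0.0050; 1.64 y-0.0111 z0.0052; 1.66 y-0.0110 z0.0055; 1.68 y-0.0109 z0.0057; 1.70 y-0.0108 z0.0059; 1.72 y-0.0107 z0.0061; 1.74 y-0.0106 z0.0063; 1.76 y-0.0104 z0.0065; 1.78 y-0.0103 z0.0067; 1.80 y-0.0102 z0.0069; 1.82 y-0.0100 z0.0071; 1.84 y-0.0099 z0.0073; 1.86 y-0.0097 z0.0075; 1.88 y-0.0096 z0.0077; 1.90 y-0.0094 z0.0079; 1.92 y-0.0093 z0.0081; 1.94 y-0.0091 z0.0083; 1.96 y-0.0089 z0.0085; 1.98 y-0.0088 z0.0086; 2.00 y-0.0086 z0.0088; 2.02 y-0.0084 z0.0090; 2.04 y-0.0082 z0.0092;
```

servo_tool(motion=[{"travel":[0,0,0],"rot":[0,0,0],"hand":0.16},{"travel":[0,0,0],"rot":[0,0,0],"hand":0.16},{"travel":[0,-0.0047,-0.0114],"rot":[0,0,0],"hand":0.16},{"travel":[0,-0.0074,-0.0169],"rot":[0,0,0],"hand":0.16},{"travel":[0,-0.0135,-0.0277],"rot":[0,0,0],"hand":0.16},{"travel":[0,-0.0149,-0.027],"rot":[0,0,0],"hand":0.16},{"travel":[0,-0.0162,-0.0262],"rot":[0,0,0],"hand":0.16},{"travel":[0,-0.0175,-0.0253],"rot":[0,0,0],"hand":0.16}])

```text
clock: 4.48
position: [444.6, 41.7, 174.5]
ee_rot: [-0.684, 0.73, 0.003, -0.004]
contact_force: [-12.2, 4.5, 4.9]
gripper_width: 14.0
grasp_force: 6.0
```

servo_tool(motion=[{"travel":[0,-0.0187,-0.0244],"rot":[0,0,0],"hand":0.16},{"travel":[0,-0.0199,-0.0235],"rot":[0,0,0],"hand":0.16},{"travel":[0,-0.0211,-0.0224],"rot":[0,0,0],"hand":0.16},{"travel":[0,-0.0222,-0.0214],"rot":[0,0,0],"hand":0.16}])

```text
clock: 4.82
position: [462.4, 40.5, 198.1]
ee_rot: [-0.684, 0.73, 0.005, -0.006]
contact_force: [-22.4, 7.7, 16.9]
gripper_width: 13.4
grasp_force: 11.4
```

```bash
python3 - <<'E'
from h import *
st=sensors.read_state();print(st['clock'],st['position'],st['contact_force'])
im,d=snap('scene','s1');c=cam('scene');P=cloud(c,d);Z=P[...,2]
# lid front edge / bar heights
k=(abs(P[...,1]-120)<30)&(P[...,0]>380)&(P[...,0]<580)&(Z>95)&(Z<300)
q=P[k];a=np.polyfit(q[:,0],q[:,2],1);print('lid slope',a,np.arctan(-a[0]) ,k.sum())
E
```

```text
4.8167 [462.43848801  40.53944177 198.11706186] [-22.36708305   7.66191494  16.86267924]
lid slope [ -0.45164982 372.47942079] 0.42422507228271633 1223
```

servo_tool(motion=[{"travel":[0,0,-0.012],"rot":[0,0,0],"hand":0.14},{"travel":[0,0,0],"rot":[0,0,0],"hand":0.12},{"travel":[0,0,0.0],"rot":[0,0,0],"hand":0.0},{"travel":[0,0,0.0],"rot":[0,0,0],"hand":0.0},{"travel":[0,0,0.0],"rot":[0,0,0],"hand":0.0}])

```text
clock: 5.28
position: [465.6, 40.2, 201.7]
ee_rot: [-0.684, 0.729, 0.002, -0.003]
contact_force: [-12.1, 2.5, 8.7]
gripper_width: 9.6
grasp_force: 58.6
```

servo_tool(motion=[{"travel":[0,0.005,-0.006],"rot":[0,0,0],"hand":0},{"travel":[0,-0.0222,-0.0242],"rot":[0,0,0],"hand":0},{"travel":[0,-0.0242,-0.019],"rot":[0,0,0],"hand":0},{"travel":[0,-0.0251,-0.0178],"rot":[0,0,0],"hand":0}])

```text
clock: 5.62
position: [484.1, 39.2, 217.9]
ee_rot: [-0.684, 0.729, 0.001, -0.003]
contact_force: [-7.2, -0.9, 3.6]
gripper_width: 9.8
grasp_force: 59.7
```

Forces are moderate when gripping, so I'll continue.

servo_tool(motion=[{"travel":[0,-0.026,-0.0165],"rot":[0,0,0],"hand":0},{"travel":[0,-0.0268,-0.0152],"rot":[0,0,0],"hand":0},{"travel":[0,-0.0275,-0.0138],"rot":[0,0,0],"hand":0},{"travel":[0,-0.0282,-0.0125],"rot":[0,0,0],"hand":0},{"travel":[0,-0.0287,-0.011],"rot":[0,0,0],"hand":0},{"travel":[0,-0.0293,-0.0096],"rot":[0,0,0],"hand":0}])

```text
clock: 6.12
position: [527.6, 36.5, 240.4]
ee_rot: [-0.685, 0.729, -0.001, -0.0]
contact_force: [-5.6, -2.4, 8.0]
gripper_width: 9.5
grasp_force: 60.9
```

servo_tool(motion=[{"travel":[0,-0.0297,-0.0101],"rot":[0,0,0],"hand":0},{"travel":[0,-0.0301,-0.0086],"rot":[0,0,0],"hand":0},{"travel":[0,-0.0304,-0.0061],"rot":[0,0,0],"hand":0},{"travel":[0,-0.0306,-0.0036],"rot":[0,0,0],"hand":0},{"travel":[0,-0.0307,-0.002],"rot":[0,0,0],"hand":0},{"travel":[0,-0.0308,-0.0005],"rot":[0,0,0],"hand":0}])

```text
clock: 6.62
position: [574.0, 33.7, 247.6]
ee_rot: [-0.685, 0.729, -0.001, 0.0]
contact_force: [-0.8, -3.4, -6.4]
gripper_width: 9.4
grasp_force: 59.2
```

servo_tool(motion=[{"travel":[0,0,0.0],"rot":[0,0,0],"hand":0.16},{"travel":[0,0,0],"rot":[0,0,0],"hand":0.16},{"travel":[0,0,0.014],"rot":[0,0,0],"hand":0.16},{"travel":[0,0,0.014],"rot":[0,0,0],"hand":0.16},{"travel":[0,0,0],"rot":[0,0,0],"hand":0.16}])

```text
clock: 7.03
position: [571.9, 34.9, 236.9]
ee_rot: [-0.685, 0.729, 0.001, -0.0]
contact_force: [-0.8, 0.7, -0.9]
gripper_width: 13.6
grasp_force: 0.3
```

```bash
python3 - <<'E'
from h import *
st=sensors.read_state();print(st['clock'],st['position'],st['contact_force'],st['gripper_width'])
im,d=snap('scene','s2');snap('wrist','w2')
c=cam('scene');P=cloud(c,d);Z=P[...,2]
k=(abs(P[...,1]-140)<35)&(P[...,0]>480)&(P[...,0]<600)&(Z>125)&(Z<300)
q=P[k];a=np.polyfit(q[:,2],q[:,0],1);print('lid',k.sum(),np.pi/2+np.arctan(a[0]))
cv2.imwrite('pics/s2c.png',cv2.resize(im[150:330,230:430,::-1],None,fx=3,fy=3))
E
```

```text
7.0333 [571.93254628  34.86671866 236.91888072] [-0.77365814  0.68391884 -0.90719662] 13.64586187449012
lid 1356 1.1784489059483834
```

View pics/s2c.png

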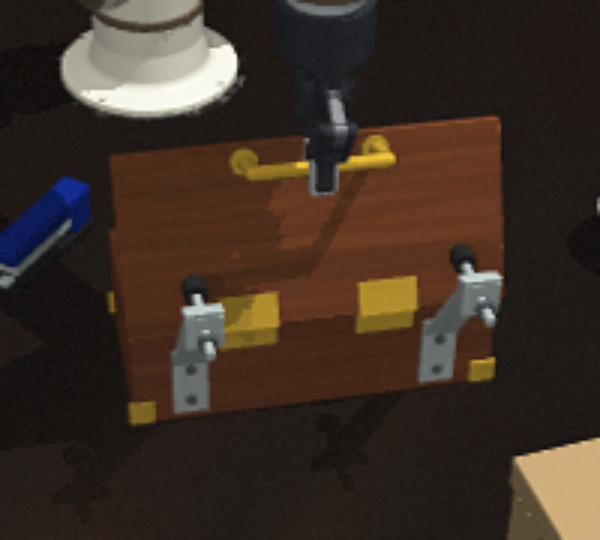

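The lid stands at 1.18 rad with the bar caged between the fingers. The force is about 1 N. I'll continue past balance in small steps.

servo_tool(motion=[{"travel":[0,-0.0308,0.001],"rot":[0,0,0],"hand":0.15},{"travel":[0,-0.0307,0.0026],"rot":[0,0,0],"hand":0.15},{"travel":[0,-0.0305,0.0041],"rot":[0,0,0],"hand":0.15},{"travel":[0,-0.0182,0.0032],"rot":[0,0,0],"hand":0.15},{"travel":[0,-0.0121,0.0024],"rot":[0,0,0],"hand":0.15},{"travel":[0,-0.012,0.0027],"rot":[0,0,0],"hand":0.15},{"travel":[0,-0.012,0.0029],"rot":[0,0,0],"hand":0.15},{"travel":[0,-0.0119,0.0031],"rot":[0,0,0],"hand":0.15},{"travel":[0,-0.0118,0.0034],"rot":[0,0,0],"hand":0.15},{"travel":[0,-0.0118,0.0036],"rot":[0,0,0],"hand":0.15}])

```text
clock: 7.97
position: [618.1, 31.7, 230.8]
ee_rot: [-0.685, 0.729, -0.0, 0.0]
contact_force: [0.4, 0.1, 0.9]
gripper_width: 12.8
grasp_force: 0.0
```

servo_tool(motion=[{"travel":[0,-0.0117,0.0039],"rot":[0,0,0],"hand":0.15},{"travel":[0,-0.0116,0.0041],"rot":[0,0,0],"hand":0.15},{"travel":[0,-0.0115,0.0043],"rot":[0,0,0],"hand":0.15},{"travel":[0,-0.0114,0.0046],"rot":[0,0,0],"hand":0.15},{"travel":[0,-0.0114,0.0048],"rot":[0,0,0],"hand":0.15},{"travel":[0,-0.0113,0.005],"rot":[0,0,0],"hand":0.15}])

```text
clock: 8.47
position: [635.3, 30.6, 223.9]
ee_rot: [-0.684, 0.729, -0.0, 0.0]
contact_force: [0.9, -0.2, -0.6]
gripper_width: 13.1
grasp_force: 0.1
```

servo_tool(motion=[{"travel":[0,-0.0111,0.0052],"rot":[0,0,0],"hand":0.15},{"travel":[0,-0.011,0.0055],"rot":[0,0,0],"hand":0.15},{"travel":[0,-0.0109,0.0057],"rot":[0,0,0],"hand":0.15}])

```text
clock: 8.72
position: [643.5, 30.1, 219.8]
ee_rot: [-0.685, 0.729, -0.0, 0.0]
contact_force: [0.1, 0.1, 0.1]
gripper_width: 12.9
grasp_force: 0.2
```

servo_tool(motion=[{"travel":[0,-0.0108,0.0059],"rot":[0,0,0],"hand":0.15},{"travel":[0,-0.0054,0.003],"rot":[0,0,0],"hand":0.15}])

```text
clock: 8.88
position: [647.7, 29.8, 217.4]
ee_rot: [-0.684, 0.729, -0.0, -0.0]
contact_force: [-0.1, 0.3, -0.6]
gripper_width: 13.2
grasp_force: 0.2
```

```bash
python3 - <<'E'
from h import *
st=sensors.read_state();print(st['clock'],st['position'],st['contact_force'],st['gripper_width'])
im,d=snap('scene','s3')
c=cam('scene');P=cloud(c,d);Z=P[...,2]
k=(abs(P[...,1]-90)<10)&(P[...,0]>560)&(P[...,0]<640)&(Z>125)&(Z<240)
q=P[k];a=np.polyfit(q[:,2],q[:,0],1);print('lid',k.sum(),np.pi/2+np.arctan(a[0]))
cv2.imwrite('pics/s3c.png',cv2.resize(im[150:330,230:430,::-1],None,fx=3,fy=3))
E
```

```text
8.8833 [647.68453773  29.84654758 217.43581603] [-0.05906118  0.27767681 -0.61899535] 13.214173880011002
lid 184 1.733756094937273
```

View pics/s3c.png

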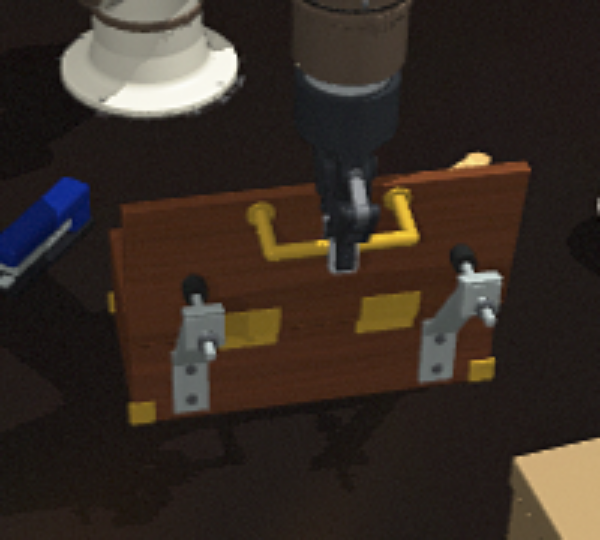

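servo_tool(motion=[{"travel":[0,-0.0106,0.0063],"rot":[0,0,0],"hand":0.15},{"travel":[0,-0.0053,0.003],"rot":[0,0,0],"hand":0.15}])

```text
clock: 9.1
position: [651.6, 29.6, 215.4]
ee_rot: [-0.685, 0.729, -0.0, 0.0]
contact_force: [0.7, 0.2, 0.3]
gripper_width: 12.4
grasp_force: 0.3
```

servo_tool(motion=[{"travel":[0,-0.0053,0.0033],"rot":[0,0,0],"hand":0.15},{"travel":[0,-0.0053,0.0033],"rot":[0,0,0],"hand":0.15}])

```text
clock: 9.27
position: [654.0, 29.4, 213.8]
ee_rot: [-0.685, 0.729, -0.0, 0.0]
contact_force: [-0.1, -0.4, -1.0]
gripper_width: 12.7
grasp_force: 0.4
```

servo_tool(motion=[{"travel":[0,-0.0052,0.0034],"rot":[0,0,0],"hand":0.15},{"travel":[0,-0.0051,0.0034],"rot":[0,0,0],"hand":0.15}])

```text
clock: 9.43
position: [656.6, 29.3, 212.0]
ee_rot: [-0.685, 0.729, -0.0, 0.0]
contact_force: [0.2, -0.2, -1.0]
gripper_width: 12.9
grasp_force: 0.4
```

servo_tool(motion=[{"travel":[0,-0.005,0.0035],"rot":[0,0,0],"hand":0.15},{"travel":[0,-0.005,0.0035],"rot":[0,0,0],"hand":0.15}])

```text
clock: 9.6
position: [658.7, 29.1, 210.2]
ee_rot: [-0.685, 0.729, 0.0, -0.0]
contact_force: [-0.7, 0.1, 0.6]
gripper_width: 12.5
grasp_force: 0.4
```

servo_tool(motion=[{"travel":[0,-0.005,0.0036],"rot":[0,0,0],"hand":0.15},{"travel":[0,0,0],"rot":[0,0,0],"hand":0.15}])

```text
clock: 9.77
position: [659.3, 28.9, 209.1]
ee_rot: [-0.684, 0.729, 0.001, -0.001]
contact_force: [-2.2, 0.5, 1.9]
gripper_width: 12.9
grasp_force: 1.5
```

servo_tool(motion=[{"travel":[0,-0.005,0.0036],"rot":[0,0,0],"hand":0.15},{"travel":[0,0,0],"rot":[0,0,0],"hand":0.15}])

```text
clock: 9.93
position: [660.0, 28.8, 208.5]
ee_rot: [-0.684, 0.729, 0.001, -0.001]
contact_force: [-5.7, 0.4, 2.8]
gripper_width: 13.0
grasp_force: 2.9
```

```bash
python3 - <<'E'
from h import *
st=sensors.read_state();print(st['clock'],st['position'],st['contact_force'],st['gripper_width'])
im,d=snap('scene','s4')
cv2.imwrite('pics/s4c.png',cv2.resize(im[190:300,250:410,::-1],None,fx=4.5,fy=4.5,interpolation=2))
E
```

```text
9.9333 [660.0077201   28.84228293 208.49617098] [-5.67182154  0.36504825  2.76866787] 13.034129911911375
```

View pics/s4c.png

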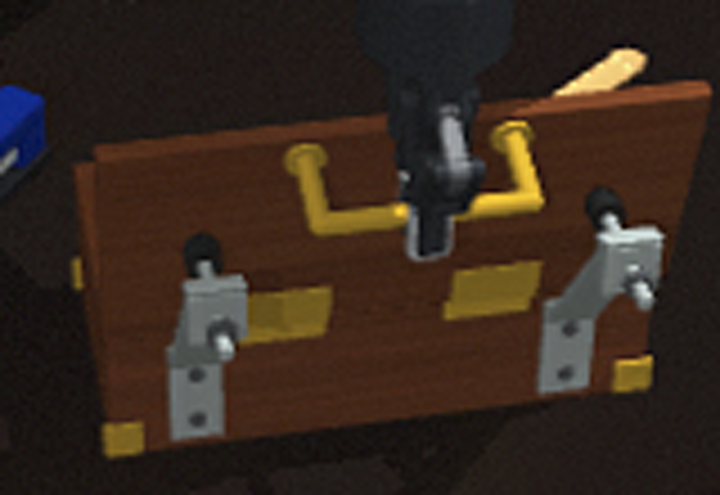

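The tips are touched: the force built from 0 to -5.7 N. I'll back off, open a little and check that it stays.

servo_tool(motion=[{"travel":[0,0.006,-0.003],"rot":[0,0,0],"hand":0.16},{"travel":[0,0,0],"rot":[0,0,0],"hand":0.2},{"travel":[0,0,0],"rot":[0,0,0],"hand":0.25},{"travel":[0,0,0],"rot":[0,0,0],"hand":0.3},{"travel":[0,0,0],"rot":[0,0,0],"hand":0.3},{"travel":[0,0,0],"rot":[0,0,0],"hand":0.3}])

```text
clock: 10.48
position: [660.2, 29.1, 209.2]
ee_rot: [-0.684, 0.729, -0.0, 0.0]
contact_force: [0.3, 0.3, -1.0]
gripper_width: 25.5
grasp_force: 0.0
```

```bash
python3 - <<'E'
from h import *
st=sensors.read_state();print(st['clock'],st['position'],st['contact_force'],st['gripper_width'],st['grasp_force'])
a=np.load('pics/s4.npy');im,d=snap('scene','s5')
c=cam('scene');P0=cloud(c,a);P=cloud(c,d)
for P in(P0,P):
    Z=P[...,2];k=(abs(P[...,1]-90)<10)&(P[...,0]>560)&(P[...,0]<640)&(Z>125)&(Z<240)
    q=P[k];b=np.polyfit(q[:,2],q[:,0],1);print(k.sum(),np.pi/2+np.arctan(b[0]))
E
```

```text
10.4833 [660.19531707  29.09400794 209.2020803 ] [ 0.27869019  0.25899359 -0.99997094] 25.49482237986583 0.0
167 1.8531153702337806
163 1.8356791597708504
```

The lid stands by itself at about 1.83 rad. I'll rise clear, go above the bundle and look.

servo_tool(motion=[{"travel":[0,0,-0.04],"rot":[0,0,0],"hand":0.3},{"travel":[0,0,-0.08],"rot":[0,0,0],"hand":0.3},{"travel":[0,0,-0.12],"rot":[0,0,0],"hand":0.3},{"travel":[0,0,-0.12],"rot":[0,0,0],"hand":0.3},{"travel":[0,0,-0.12],"rot":[0,0,0],"hand":0.3},{"travel":[0.1365,0.0245,0],"rot":[0,0,0],"hand":1},{"travel":[0.1365,0.0245,0],"rot":[0,0,0],"hand":1},{"travel":[0.1365,0.0245,0],"rot":[0,0,0],"hand":1},{"travel":[0.1365,0.0245,0],"rot":[0,0,0],"hand":1},{"travel":[0.1365,0.0245,0],"rot":[0,0,0],"hand":1}])

```text
clock: 11.37
position: [618.1, -140.7, 330.5]
ee_rot: [-0.685, 0.729, -0.001, 0.0]
contact_force: [0.8, -0.1, 0.2]
gripper_width: 83.6
grasp_force: 0.0
```

servo_tool(motion=[{"travel":[0.1365,0.0245,0],"rot":[0,0,0],"hand":1},{"travel":[0.1365,0.0245,0],"rot":[0,0,0],"hand":1},{"travel":[0.1365,0.0245,0],"rot":[0,0,0],"hand":1},{"travel":[0.1365,0.0245,0],"rot":[0,0,0],"hand":1},{"travel":[0.1365,0.0245,0],"rot":[0,0,0],"hand":1},{"travel":[0.1365,0.0245,0],"rot":[0,0,0],"hand":1},{"travel":[0,0,0.1],"rot":[0,0,0],"hand":1},{"travel":[0,0,0.1],"rot":[0,0,0],"hand":1},{"travel":[0,0,0.1],"rot":[0,0,0],"hand":1},{"travel":[0,0,0],"rot":[0,0,0],"hand":1}])

```text
clock: 12.2
position: [566.6, -340.4, 248.9]
ee_rot: [-0.684, 0.729, 0.005, -0.002]
contact_force: [-0.9, 0.6, -1.8]
gripper_width: 85.3
grasp_force: 0.0
```

```bash
python3 - <<'E'
from h import *
st=sensors.read_state();print(st['clock'],st['position'],st['joints'],Ro.from_quat(st['ee_rot']).as_matrix().round(4)[:,:2].T)
snap('wrist','w3');c=cam('wrist',st);P=cloud(c,np.load('pics/w3.npy'));Z=P[...,2]
k=(Z>66)&(Z<86)&(np.hypot(P[...,0]-567,P[...,1]+341)<60);print('bundle',rect(P,k))
im,d=snap('top','t3');c=cam('top');P=cloud(c,d);Z=P[...,2]
X=np.array([.9977,-.0685]);Y=np.array([.0685,.9977]);h=np.array([573,33.5])-75*X
q=(P[...,:2]-h);lx=q@X;ly=q@Y
for y in(-100,0,100):
    k=(abs(lx)<20)&(abs(ly-y)<20);print(y,k.sum(),np.nanmedian(Z[k]))
    k=(abs(lx)<45)&(abs(ly-y)<45)&(Z>78)&(Z<95)
    if k.sum()>50:print(rect(P,k), (h+y*Y))
# outline of chest rim
k=(Z>92)&(Z<108)&(abs(ly)<170)&(abs(lx)<90);print('rim',rect(P,k),h)
cv2.imwrite('pics/t3c.png',cv2.resize(im[200:320,230:410,::-1],None,fx=4.4,fy=4.4,interpolation=2))
E
```

```text
12.2 [ 566.55879589 -340.38090614  248.8816453 ] [-0.29786739  0.44186148  0.1426947  -0.00239135 -1.28174256  0.23414832] [[-0.0644 -0.9979 -0.0046]
 [-0.9979  0.0643  0.0093]]
bundle (((569.317138671875, -340.7226257324219), (50.42000198364258, 50.62972640991211), 55.8586540222168), np.int64(2907), np.float64(75.62834676861172))
-100 303 85.93442472480046
(((490.43157958984375, -59.986167907714844), (50.22789764404297, 49.954071044921875), 86.45376586914062), np.int64(479), np.float64(85.95316638752433)) [491.3225 -61.1325]
0 265 14.810281630968348
100 301 86.04013929385451
(((502.8529968261719, 139.60728454589844), (50.00918197631836, 50.28998947143555), 86.67691802978516), np.int64(473), np.float64(86.06081014629035)) [505.0225 138.4075]
rim (((498.12493896484375, 39.93135070800781), (324.5566711425781, 152.8842315673828), 86.49085235595703), np.int64(2042), np.float64(100.86625039079297)) [498.1725  38.6375]
```

View pics/t3c.png

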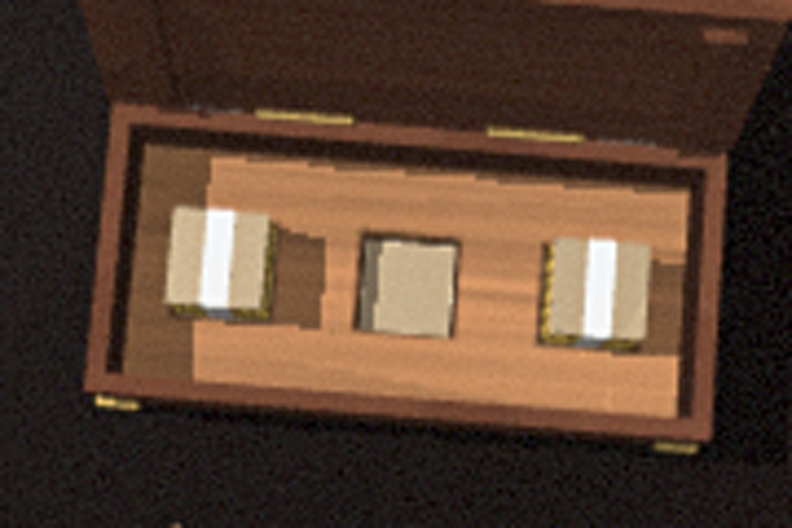

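The middle well is empty: the card is at crop (410,285), with filled bundles at about (220,260) and (595,290). By the wrist camera the bundle is at (569.3, -340.7), yaw 55.9°. I'll turn, go down and grip.

servo_tool(motion=[{"travel":[0,-0.011,0.0],"rot":[0,0,0.0169],"hand":1},{"travel":[0,0,0.112],"rot":[0,0,0.0169],"hand":1},{"travel":[0,0,0.112],"rot":[0,0,0.0169],"hand":1},{"travel":[0,0,0.112],"rot":[0,0,0.0169],"hand":1},{"travel":[0,0,0.0],"rot":[0,0,0.0169],"hand":1},{"travel":[0,0,0.0],"rot":[0,0,0],"hand":1},{"travel":[0,0,0],"rot":[0,0,0],"hand":1}])

```text
clock: 12.88
position: [573.6, -342.1, 173.1]
ee_rot: [-0.471, 0.882, -0.002, 0.001]
contact_force: [-1.0, 0.6, 0.7]
gripper_width: 85.5
grasp_force: 0.0
```

```bash
python3 - <<'E'
from h import *
st=sensors.read_state();print(st['clock'],st['position'],Ro.from_quat(st['ee_rot']).as_matrix().round(4)[:,:2].T)
snap('wrist','w4');c=cam('wrist',st);P=cloud(c,np.load('pics/w4.npy'));Z=P[...,2]
k=(Z>66)&(Z<86)&(np.hypot(P[...,0]-567,P[...,1]+341)<42);print('bundle',rect(P,k))
E
```

```text
12.8833 [ 573.60268255 -342.13772361  173.10982   ] [[-5.564e-01 -8.309e-01 -2.000e-04]
 [-8.309e-01  5.564e-01 -5.000e-03]]
bundle (((569.1843872070312, -340.793701171875), (50.4363899230957, 50.49134826660156), 56.16665267944336), np.int64(4749), np.float64(75.6179370615412))
```

servo_tool(motion=[{"travel":[0.0055,0.0175,0.06],"rot":[0,0,0],"hand":1},{"travel":[0,0,0.1],"rot":[0,0,0],"hand":1},{"travel":[0,0,0.12],"rot":[0,0,0],"hand":1},{"travel":[0,0,0.12],"rot":[0,0,0],"hand":1},{"travel":[0,0,0.1],"rot":[0,0,0],"hand":1},{"travel":[0,0,0.04],"rot":[0,0,0],"hand":1},{"travel":[0,0,0],"rot":[0,0,0],"hand":0.75},{"travel":[0,0,0],"rot":[0,0,0],"hand":0.66},{"travel":[0,0,0],"rot":[0,0,0],"hand":0.6}])

```text
clock: 13.68
position: [569.4, -341.0, 38.0]
ee_rot: [-0.47, 0.883, -0.002, 0.002]
contact_force: [0.2, -0.0, 1.4]
gripper_width: 52.0
grasp_force: 0.0
```

servo_tool(motion=[{"travel":[0,0,0],"rot":[0,0,0],"hand":0.5},{"travel":[0,0,0],"rot":[0,0,0],"hand":0.4},{"travel":[0,0,0],"rot":[0,0,0],"hand":0.3},{"travel":[0,0,0],"rot":[0,0,0],"hand":0.3},{"travel":[0,0,0],"rot":[0,0,0],"hand":0.3},{"travel":[0,0,0],"rot":[0,0,0],"hand":0.3}])

```text
clock: 14.18
position: [569.5, -341.0, 38.3]
ee_rot: [-0.47, 0.883, -0.002, 0.002]
contact_force: [0.3, -0.6, 6.2]
gripper_width: 49.5
grasp_force: 63.2
```

servo_tool(motion=[{"travel":[0,0,-0.04],"rot":[0,0,0],"hand":0.3},{"travel":[0,0,-0.08],"rot":[0,0,0],"hand":0.3},{"travel":[0,0,-0.12],"rot":[0,0,-0.0168],"hand":0.3},{"travel":[0,0,-0.14],"rot":[0,0,-0.0168],"hand":0.3},{"travel":[0,0,-0.14],"rot":[0,0,-0.0168],"hand":0.3},{"travel":[0,0,-0.14],"rot":[0,0,-0.0168],"hand":0.3},{"travel":[0,0,-0.14],"rot":[0,0,-0.0168],"hand":0.3},{"travel":[-0.03,0.09,0],"rot":[0,0,0],"hand":0.3},{"travel":[-0.03,0.12,0],"rot":[0,0,0],"hand":0.3},{"travel":[-0.06,0.12,0],"rot":[0,0,0],"hand":0.3}])

```text
clock: 15.02
position: [485.7, -304.6, 235.3]
ee_rot: [-0.683, 0.731, 0.0, 0.0]
contact_force: [0.3, 0.4, -2.2]
gripper_width: 49.1
grasp_force: 62.9
```

servo_tool(motion=[{"travel":[-0.09,0.04,0],"rot":[0,0,0],"hand":0.3},{"travel":[-0.13,0,0],"rot":[0,0,0],"hand":0.3},{"travel":[-0.14,0,0],"rot":[0,0,0],"hand":0.3},{"travel":[-0.14,0,0],"rot":[0,0,0],"hand":0.3},{"travel":[-0.14,0,0],"rot":[0,0,0],"hand":0.3},{"travel":[-0.14,0,0],"rot":[0,0,0],"hand":0.3},{"travel":[-0.14,0,0],"rot":[0,0,0],"hand":0.3},{"travel":[-0.14,0,0],"rot":[0,0,0],"hand":0.3},{"travel":[-0.14,0,0],"rot":[0,0,0],"hand":0.3},{"travel":[-0.12,0,0],"rot":[0,0,0],"hand":0.3}])

```text
clock: 15.85
position: [497.8, 27.0, 235.5]
ee_rot: [-0.684, 0.73, 0.0, -0.0]
contact_force: [0.7, 0.1, -2.9]
gripper_width: 49.5
grasp_force: 63.1
```

servo_tool(motion=[{"travel":[-0.06,0,0],"rot":[0,0,0],"hand":0.3},{"travel":[0,0,0],"rot":[0,0,0],"hand":0.3},{"travel":[0,0,0],"rot":[0,0,0],"hand":0.3}])

```text
clock: 16.1
position: [499.1, 40.6, 235.2]
ee_rot: [-0.684, 0.73, 0.0, -0.0]
contact_force: [-0.0, 0.1, -2.7]
gripper_width: 49.2
grasp_force: 63.1
```

```bash
python3 - <<'E'
from h import *
st=sensors.read_state();print(st['clock'],st['position'],Ro.from_quat(st['ee_rot']).as_matrix().round(4),st['gripper_width'],st['contact_force'])
im,d=snap('wrist','w5');c=cam('wrist',st);P=cloud(c,d);Z=P[...,2]
for n,x,y in(('a',491,-60),('b',505,139)):
    k=(Z>78)&(Z<95)&(np.hypot(P[...,0]-x,P[...,1]-y)<42);print(n,k.sum() and rect(P,k))
k=(Z>92)&(Z<108)&(np.hypot(P[...,0]-498,P[...,1]-40)<200);print('rim',rect(P,k))
E
```

```text
16.1 [499.10791353  40.59249919 235.22485373] [[-6.440e-02 -9.979e-01 -1.100e-03]
 [-9.979e-01  6.440e-02  0.000e+00]
 [ 1.000e-04  1.100e-03 -1.000e+00]] 49.226651755813826 [-0.03300263  0.139506   -2.7312298 ]
a (((492.4776611328125, -59.47591018676758), (49.801658630371094, 50.282466888427734), 87.29777526855469), np.int64(4466), np.float64(85.65301958945437))
b 0
rim (((496.824951171875, -4.240974426269531), (234.05459594726562, 152.77000427246094), 86.48307800292969), np.int64(14169), np.float64(100.52878815255269))
```

View pics/w5.png

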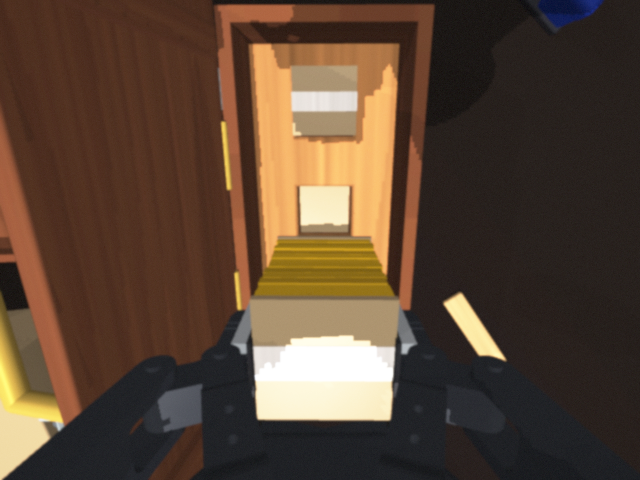

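```bash
python3 - <<'E'
from h import *
st=sensors.read_state();d=np.load('pics/w5.npy');c=cam('wrist',st);P=cloud(c,d);Z=P[...,2]
for u,v in[(298,210),(352,210),(325,186)]:print(onz(c,u,v,35).round(1))
X=np.array([.998,-.0613]);Y=np.array([.0613,.998]);h=np.array([499.3,40]);q=P[...,:2]-h;lx=q@X;ly=q@Y
for z0,z1 in((25,45),):
  k=(Z>z0)&(Z<z1)&(abs(lx)<63)
  for y in range(-34,-10,2):
    r=k&(abs(ly-y)<1);s=np.sort(lx[r]);g=np.diff(s);
    if len(s)>5:i=g.argmax();print(y,s[i].round(1),s[i+1].round(1),end='|')
k=(Z>262)&(Z<285)&(abs(lx)<40)&(abs(ly)<40);print('held',k.sum() and rect(P,k),np.nanmax(Z[(abs(lx)<30)&(abs(ly)<30)]))
E
```

```text
[524.1  34.9  35. ]
[470.5  38.4  35. ]
[495.8  12.9  35. ]
-34 57.1 58.2|-32 49.5 50.6|-30 26.3 27.3|-28 -27.3 -26.2|-26 -27.8 26.5|-24 -27.8 26.2|-22 -27.7 26.2|-20 -27.8 26.1|-18 -27.8 26.1|-16 -27.8 26.1|-14 -27.7 26.1|-12 -27.8 26.3|held (((499.34381103515625, 40.20524215698242), (51.804473876953125, 79.92640686035156), 85.8686294555664), np.int64(21199), np.float64(272.6337318545613)) 332.610260044524
```

The well is visible at columns 298–352, rows 186–235. Its centre is at about (498.6, 39.8), half a millimetre from where I am. I'll lower to just above the insert.

servo_tool(motion=[{"travel":[0.003,0.002,0.06],"rot":[0,0,0],"hand":0.3},{"travel":[0,0,0.12],"rot":[0,0,0],"hand":0.3},{"travel":[0,0,0.13],"rot":[0,0,0],"hand":0.3},{"travel":[0,0,0.13],"rot":[0,0,0],"hand":0.3},{"travel":[0,0,0.1],"rot":[0,0,0],"hand":0.3},{"travel":[0,0,0.06],"rot":[0,0,0],"hand":0.3},{"travel":[0,0,0.01],"rot":[0,0,0],"hand":0.3},{"travel":[0,0,0],"rot":[0,0,0],"hand":0.3},{"travel":[0,0,0],"rot":[0,0,0],"hand":0.3}])

```text
clock: 16.9
position: [500.2, 38.9, 83.8]
ee_rot: [-0.683, 0.73, -0.001, 0.001]
contact_force: [-0.1, 0.7, -1.9]
gripper_width: 49.3
grasp_force: 63.0
```

servo_tool(motion=[{"travel":[0,0,0.012],"rot":[0,0,0],"hand":0.3},{"travel":[0,0,0.012],"rot":[0,0,0],"hand":0.3}])

```text
clock: 17.07
position: [500.4, 39.6, 78.1]
ee_rot: [-0.683, 0.73, -0.001, 0.002]
contact_force: [0.2, 0.3, -2.3]
gripper_width: 49.1
grasp_force: 63.0
```

servo_tool(motion=[{"travel":[0,0.006,0.0],"rot":[0,0,0],"hand":0.3},{"travel":[0,0,0.0],"rot":[0,0,0],"hand":0.3},{"travel":[0,0,0.0],"rot":[0,0,0],"hand":0.3}])

```text
clock: 17.32
position: [497.9, 39.6, 77.1]
ee_rot: [-0.683, 0.73, -0.0, 0.0]
contact_force: [-0.4, 0.7, -2.6]
gripper_width: 49.5
grasp_force: 63.0
```

servo_tool(motion=[{"travel":[0,0,0.012],"rot":[0,0,0],"hand":0.3},{"travel":[0,0,0.012],"rot":[0,0,0],"hand":0.3},{"travel":[0,0,0.006],"rot":[0,0,0],"hand":0.3}])

```text
clock: 17.57
position: [497.6, 39.4, 68.8]
ee_rot: [-0.683, 0.73, 0.0, -0.0]
contact_force: [-1.1, -0.1, -2.7]
gripper_width: 49.4
grasp_force: 63.0
```

It has entered the well without contact force. I'll lower slowly.

servo_tool(motion=[{"travel":[0,-0.003,0.012],"rot":[0,0,0],"hand":0.3},{"travel":[0,0,0.012],"rot":[0,0,0],"hand":0.3},{"travel":[0,0,0.012],"rot":[0,0,0],"hand":0.3},{"travel":[0,0,0.01],"rot":[0,0,0],"hand":0.3},{"travel":[0,0,0],"rot":[0,0,0],"hand":0.3}])

```text
clock: 17.98
position: [498.1, 39.3, 57.0]
ee_rot: [-0.683, 0.73, 0.0, -0.001]
contact_force: [0.3, 0.9, -1.5]
gripper_width: 49.4
grasp_force: 63.0
```

servo_tool(motion=[{"travel":[0,0,0.004],"rot":[0,0,0],"hand":0.3},{"travel":[0,0,0.004],"rot":[0,0,0],"hand":0.3},{"travel":[0,0,0],"rot":[0,0,0],"hand":0.3}])

```text
clock: 18.23
position: [498.6, 39.4, 55.7]
ee_rot: [-0.683, 0.73, 0.0, -0.0]
contact_force: [0.3, 0.3, -1.4]
gripper_width: 49.3
grasp_force: 63.0
```

servo_tool(motion=[{"travel":[0,0,0.005],"rot":[0,0,0],"hand":0.3},{"travel":[0,0,0.005],"rot":[0,0,0],"hand":0.3},{"travel":[0,0,0],"rot":[0,0,0],"hand":0.3}])

```text
clock: 18.48
position: [498.5, 39.4, 53.1]
ee_rot: [-0.683, 0.73, 0.0, -0.0]
contact_force: [0.1, 0.9, -2.1]
gripper_width: 49.3
grasp_force: 63.0
```

servo_tool(motion=[{"travel":[0,0,0.004],"rot":[0,0,0],"hand":0.3},{"travel":[0,0,0],"rot":[0,0,0],"hand":0.3}])

```text
clock: 18.65
position: [498.6, 39.4, 52.2]
ee_rot: [-0.683, 0.73, -0.0, 0.0]
contact_force: [0.8, -0.1, -1.7]
gripper_width: 49.2
grasp_force: 63.2
```

servo_tool(motion=[{"travel":[0,0,0.004],"rot":[0,0,0],"hand":0.3},{"travel":[0,0,0],"rot":[0,0,0],"hand":0.3}])

```text
clock: 18.82
position: [498.7, 39.4, 52.2]
ee_rot: [-0.684, 0.73, -0.0, 0.0]
contact_force: [-2.1, 0.3, 4.7]
gripper_width: 49.5
grasp_force: 63.7
```

servo_tool(motion=[{"travel":[0,0,0.003],"rot":[0,0,0],"hand":0.3},{"travel":[0,0,0],"rot":[0,0,0],"hand":0.3}])

```text
clock: 18.98
position: [498.7, 39.4, 52.1]
ee_rot: [-0.684, 0.73, -0.0, 0.0]
contact_force: [-4.2, 1.1, 10.2]
gripper_width: 49.4
grasp_force: 64.5
```

It is seated at z 52.2, as predicted, with 10 N on the card. I'll release and rise.

servo_tool(motion=[{"travel":[0,0,-0.003],"rot":[0,0,0],"hand":0.6},{"travel":[0,0,0],"rot":[0,0,0],"hand":0.65},{"travel":[0,0,0],"rot":[0,0,0],"hand":0.75},{"travel":[0,0,0],"rot":[0,0,0],"hand":0.8},{"travel":[0,0,0],"rot":[0,0,0],"hand":0.8},{"travel":[0,0,0],"rot":[0,0,0],"hand":0.8}])

```text
clock: 19.48
position: [498.6, 39.4, 51.1]
ee_rot: [-0.683, 0.73, 0.0, -0.0]
contact_force: [0.1, -0.1, 0.5]
gripper_width: 68.3
grasp_force: 0.0
```

servo_tool(motion=[{"travel":[0,0,-0.03],"rot":[0,0,0],"hand":0.8},{"travel":[0,0,-0.06],"rot":[0,0,0],"hand":0.8},{"travel":[0,0,-0.1],"rot":[0,0,0],"hand":0.8},{"travel":[0,0,-0.13],"rot":[0,0,0],"hand":0.8},{"travel":[0,0,-0.13],"rot":[0,0,0],"hand":0.8},{"travel":[0,0,-0.13],"rot":[0,0,0],"hand":0.8},{"travel":[0,0.15,-0.05],"rot":[0,0,0],"hand":0.8},{"travel":[0,0.15,0],"rot":[0,0,0],"hand":0.8},{"travel":[0,0,0],"rot":[0,0,0],"hand":0.8},{"travel":[0,0,0],"rot":[0,0,0],"hand":0.8}])

```text
clock: 20.32
position: [422.3, 44.2, 209.9]
ee_rot: [-0.684, 0.73, -0.0, 0.001]
contact_force: [0.8, -0.1, 0.2]
gripper_width: 68.5
grasp_force: 0.0
```

servo_tool(motion=[{"travel":[0.13,0.05,0],"rot":[0,0,0],"hand":0.8},{"travel":[0.15,0,0],"rot":[0,0,0],"hand":0.8},{"travel":[0.15,0,0],"rot":[0,0,0],"hand":0.8},{"travel":[0.15,0,0],"rot":[0,0,0],"hand":0.8},{"travel":[0.15,0,0],"rot":[0,0,0],"hand":0.8},{"travel":[0.15,0,0],"rot":[0,0,0],"hand":0.8},{"travel":[0.12,0,0],"rot":[0,0,0],"hand":0.8},{"travel":[0,0,0],"rot":[0,0,0],"hand":0.8},{"travel":[0,0,0],"rot":[0,0,0],"hand":0.8}])

```text
clock: 21.07
position: [395.1, -206.0, 208.5]
ee_rot: [-0.682, 0.731, 0.0, -0.0]
contact_force: [-0.3, 0.2, -0.1]
gripper_width: 68.4
grasp_force: 0.0
```

```bash
python3 - <<'E'
from h import *
st=sensors.read_state();print(st['clock'],st['position'],st['joint_vel'].round(2))
im,d=snap('top','t6');c=cam('top');P=cloud(c,d);Z=P[...,2]
for n,x,y in(('a',490.4,-60),('b',502.9,139.6),('new',496.6,40)):
    k=(Z>70)&(Z<97)&(np.hypot(P[...,0]-x,P[...,1]-y)<42);print(n,rect(P,k),np.nanpercentile(Z[k],[5,95]))
cv2.imwrite('pics/t6c.png',cv2.resize(im[150:330,230:470,::-1],None,fx=3.3,fy=3.3,interpolation=2))
E
```

```text
21.0667 [ 395.12196218 -205.96694953  208.47996314] [ 0.05 -0.02 -0.02 -0.01  0.   -0.01]
a (((514.1869506835938, -61.43047332763672), (48.31261444091797, 2.8228230476379395), 86.32599639892578), np.int64(25), np.float64(85.81194167575222)) [83.36640809 89.12976611]
b (((502.5540771484375, 139.7029266357422), (50.59915542602539, 50.56129837036133), 85.49200439453125), np.int64(485), np.float64(85.86310920544793)) [82.37024395 89.33945198]
new (((496.7010192871094, 38.88285827636719), (49.68653869628906, 50.43292236328125), 85.80848693847656), np.int64(485), np.float64(89.96475030053716)) [86.23162164 93.49386717]
```

View pics/t6c.png

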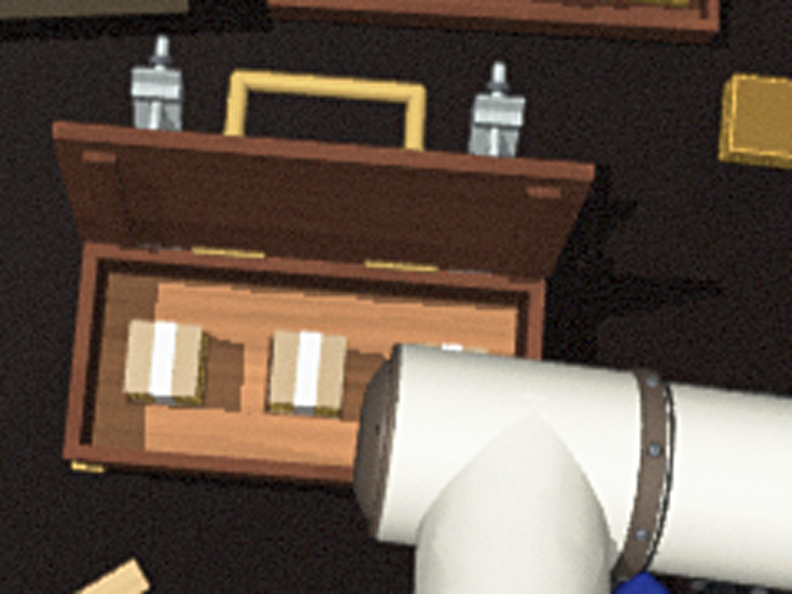

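The lid is open on the stops. The bundle's top is 4 mm above its neighbour's (90 against 86), so it is fully down on the card and upright at crop (308,370). The arm's elbow is high above the chest and touches nothing.

```bash
python3 -c "from bench import job_done; print(job_done())"
```

```text
the job is handed in; nothing more can be done
None
```

The lid is open and leaning on its rest by itself, the bundle stands upright and fully down on the card in the middle well, and the job was handed in at about 21 s; no verdict came back.

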